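# Unclamp a ball-mill jar

## Task

The mill jar strapped in its cradle has to be unclamped. With a fingertip against the knurled rim of the hand disc on top, roll it three full turns anticlockwise (seen from above), give or take a sixth of a turn, while the bar stays latched; then push the clamp bar round on its pivot until bar and disc are clear of the lid. Do not pinch the bar, leave the lid lying on the jar, and do not disturb the cup, mug, tub and brush around it.

Things in the scene. Friction and masses are not known exactly. Their poses are not given: they have to be found in the camera images.
- jar: Fixed. Cream porcelain ball-mill jar, 152 mm across, strapped on a bolted-down plywood base 190 mm square. Origin on the jar's axis at table level, z up. Its y axis runs along the latched clamp bar, from the hooked end to the pivot end; opening takes the hooked end to the jar's +x. Steel studs at y = +85 mm (pivot) and -85 mm (latch) have caps 22 mm across, topping out 215.5 mm over the table.
- lid: Loose. Cream porcelain lid 112 mm across, 12 mm thick, lying on the jar's neck with a plug in it. Origin at the centre of its underside, 168 mm above the table. A steel cup on its middle (7 mm high, 41 mm outside, 20 mm inside) holds the foot of the clamp screw: the bar cannot swing until the screw has been backed off about 2.3 turns.
- wheel_top (a point): Centre of the top face of the knurled aluminium hand disc, 94 mm in diameter, 18 mm thick, on the clamp screw over the middle of the bar: 233 mm above the table when clamped, rising 3 mm a turn. Underside 8 mm above the bar when clamped. A black index line runs radially on its top. It drags lightly (0.06 N m); a few newtons against the rim let a fingertip turn it.
- wheel (a joint): Angle of the hand disc about the vertical, rad: 0 clamped tight, growing as it is unscrewed, anticlockwise seen from above; three full turns read 18.85. It stays where it is left. Stop at 31.4.
- bar_end (a point): Middle of the top edge of the bar's free end, 207 mm above the table and 230 mm from the pivot; the last 49 mm stick out past the cap of the latch stud as a tail to push on. The bar is dark steel, 30 mm wide and 16 mm high (191 to 207 mm above the table). Its latch slot, 15 mm wide, opens towards the jar's -x; the stud stays behind when the bar swings.
- bar_pivot (a point): Point on the bar's pivot axis, at the height of the bar's top.
- bar (a joint): Swing of the clamp bar about its pivot, rad: 0 latched, growing anticlockwise seen from above as it opens, stop at 1.75. Bar and disc are clear of the lid from 1.3 on. It is stiff (0.6 N m, some 4 N at 0.15 m) and stays where it is left.
- pot: Bystander: white straight-sided ceramic cup, 80 mm across, 85 mm high, standing on a grey banding wheel (head 200 mm across, 158 mm above the table). Origin at the centre of its underside.
- mug: Bystander: white ceramic mug, 82 mm across, 92 mm high. Origin at the centre of its underside.
- tub: Bystander: blue glaze tub with white cap, 72 mm across, 85 mm high. Origin at the centre of its underside.
- brush: Bystander: glazing brush 200 mm long lying on the table. Origin on the table under its middle.
Things that resemble listed ones, but are neither listed nor needed, are in the scene too. What is meant by the lid is not pink or yellow, and is the smaller of those in its own colour.

How it is judged:
By the outcome, as a careful person would: the job done as asked, in the order asked, and still so for the second after the job is handed in, with the robot touching nothing.
It also fails if it takes over 72 s, if anything falls off the work surface, if the arm or the gripper's body presses on something with over 40 N, if the wrist force passes 120 N, or if a joint passes its speed limit or range.

## Robot

A 6-joint arm with a two-finger parallel gripper is mounted at the origin on the work surface. World frame = base frame: x ahead of the robot, y to its left, z up, the work surface at z = 0. Lengths are in m, angles in rad, forces in N, time in s.
With the tool pointing down it reaches from about 0.25 to 0.775 m from the base axis. Payload 4 kg.
Tool frame: the origin (TCP) lies at the very end of the fingers, on their centre line; the grasp point (between the pads) lies 19 mm behind it; x points along the fingers, y is the direction in which the jaws open and shut, and the axes are right-handed (so a half turn about x gives the same grasp; the last joint's range is limited). The gripper opens to 94 mm and grips with 3 to 60 N. Pads are 16 mm wide; open, the fingers measure 119 mm over their backs; the gripper's body (75 mm by 177 mm) begins 78 mm behind the grasp point.
Start: joints at [1.24, 0.087, 1.371, -0, 1.684, -0.103], TCP at [0.124, 0.536, 0.206] pointing down, gripper open.
Joint ranges: [-3.1, 3.1], [-0.76, 2.03], [0.27, 2.55], [-1.08, 4.22], [0.17, 2.65], [-2.57, 2.57]. Speed limits (rad/s): [2.79, 2.79, 3.14, 3.14, 3.14, 3.14].

## Interface

Orientations are given as [roll, pitch, yaw] about the fixed x, y, z axes, in that order (R = Rz(yaw) Ry(pitch) Rx(roll)).
In Python, from bench import robot gives the robot as it stands.
- The arm moves only by the tool carry_out, never from a script. Its argument "targets" is a list of rows, each a list of 5 numbers: the closure, from 0 (fully open) to 1 (shut), then the shift along the tool's x, y, z in cm, then the turn about the tool's x in degrees. In form: [[fingers, tx, ty, tz, turn], ...]. A call has 1 to 20 rows; each row shifts and turns the commanded pose from where the row before left it, along the tool's axes as they then stand; what a row does not reach is not made up. A row lasts 1/10 s, in which the tool goes at most 50 mm and 8.59 degrees, less where a joint would pass 70% of its speed; a pose out of reach is approached as far as the arm can. A call is refused whole if a number of a shift passes 5 or a number of a turn 8.59, either way. A call with a gripper value outside its range is refused whole. The fingers move at their own pace and stop on an object; the grip force is fixed at half the most. Time passes only in rows, so rows that do not move let the fingers close. It gives the time, the measured TCP pose, the force and the opening at its end, in the units of the state.
- robot.get_obs(): the state, without advancing time (a new reading comes with each control period).
- robot.snapshot(name): name is "side" or "top" or "wrist"; returns a dict with "image" (400x640x3 uint8, red, green, blue), "camera_matrix" (3x3 intrinsics, pixels), "pose" (4x4, takes a point from camera to world coordinates). Camera axes: x right, y up, looking along -z (the intrinsics and any distortion apply to the point x, -y, -z); pixel columns grow to the right and rows downward; lengths in m; the calibration is good to about 2 mm. The wrist camera is an equidistant fisheye: a pixel r from the principal point sees the ray r / f radians off the axis. A picture is of the moment at which its call begins. There is no depth.
- robot.close_job(): hands the job in, once; it reports no verdict.
The state is a dict: "time": time; "joint_positions": joint angles; "qvel": joint speeds; "joint_torque": joint torques, N m; "tool_pos": TCP position; "ee_rot": TCP orientation; "wrist_force": force on the tool from outside, world axes, zero at the start; "wrist_torque": the same for the moment, N m; "width": finger opening in m.
Only numpy, scipy, OpenCV 4.12 (cv2) and the standard library are available. Lean on these libraries where they do the work, as an engineer would, in place of code of your own. Each camera call takes 0.05 s, during which the arm holds its last target. There are 200 camera calls.

## Working session

There is one attempt and no reset: what is moved stays moved. The work goes in short steps, Python scripts to look and compute and a tool call to move; the robot and the scene stay as the last step left them, time stands still between calls to the robot, and variables do not carry over. Pictures are saved under pics/ and viewed, about 8 in all and at most 12, crops included, and the job is handed in when it is done.

Besides the shell and the picture viewer there is one more tool, called after ">>>" by a JSON object that holds its "name" and its "arguments". carry_out: Moves the arm, as the interface text tells. Its arguments: {"type":"object","properties":{"targets":{"type":"array","items":{"type":"array","items":{"type":"number"}}}},"required":["targets"]}

```bash
mkdir -p pics; ls; cat > h.py <<'E'
import cv2, numpy as np
from bench import robot
from scipy.spatial.transform import Rotation as R
def ray(s,u,v):
    K=s["camera_matrix"];P=np.array(s["pose"])
    d=np.array([(u-K[0][2])/K[0][0],-(v-K[1][2])/K[1][1],-1.])
    return P[:3,3],P[:3,:3]@d
def onz(s,u,v,z):
    o,d=ray(s,u,v); return o+d*(z-o[2])/d[2]
def proj(s,p):
    K=s["camera_matrix"];P=np.array(s["pose"])
    c=P[:3,:3].T@(np.array(p)-P[:3,3]); return K[0][0]*c[0]/-c[2]+K[0][2], K[1][1]*-c[1]/-c[2]+K[1][2]
def snap(n,f):
    s=robot.snapshot(n); cv2.imwrite(f"pics/{f}.png",s["image"][:,:,::-1]); return s
E
python3 - <<'E'
from h import *
import pickle
o=robot.get_obs();print(o)
a=snap("top","top0");b=snap("side","side0")
pickle.dump((a,b),open("s0.pkl","wb"))
for s in(a,b):print(s["camera_matrix"],np.round(s["pose"],3))
cv2.imwrite("pics/both0.png",np.vstack([a["image"],b["image"]])[:,:,::-1][:, :])
E
```

```text
pics
{'time': 0.0, 'joint_positions': array([ 1.23987571e+00,  8.79355884e-02,  1.37223997e+00,  4.09491629e-08,
        1.68359715e+00, -1.03078110e-01]), 'qvel': array([ 0.00058412,  0.00051138, -0.00018651, -0.00048292,  0.00010583,
       -0.00063117]), 'joint_torque': array([ 7.77987952e-04, -3.40183282e+01, -3.02428830e+01,  7.19767506e-02,
        3.28085606e-02, -1.76854937e-04]), 'tool_pos': array([0.12404596, 0.53526712, 0.20432204]), 'ee_rot': array([-1.67389311,  1.56861627, -1.90173561]), 'wrist_force': array([-0.27091497, -1.26952038,  0.29125037]), 'wrist_torque': array([-0.01584226, -0.0127445 ,  0.01387822]), 'width': 0.0938546761978251}
[[412.50176762   0.         326.85684037]
 [  0.         412.50176762 203.53058583]
 [  0.           0.           1.        ]] [[ 0.016  0.998 -0.064  0.422]
 [-1.     0.017  0.007  0.054]
 [ 0.008  0.064  0.998  1.418]
 [ 0.     0.     0.     1.   ]]
[[441.25213497   0.         320.35475885]
 [  0.         441.25213497 204.43751423]
 [  0.           0.           1.        ]] [[ 0.78   0.45  -0.434 -0.114]
 [-0.625  0.572 -0.531 -0.718]
 [ 0.009  0.686  0.728  1.182]
 [ 0.     0.     0.     1.   ]]
```

View pics/top0.png

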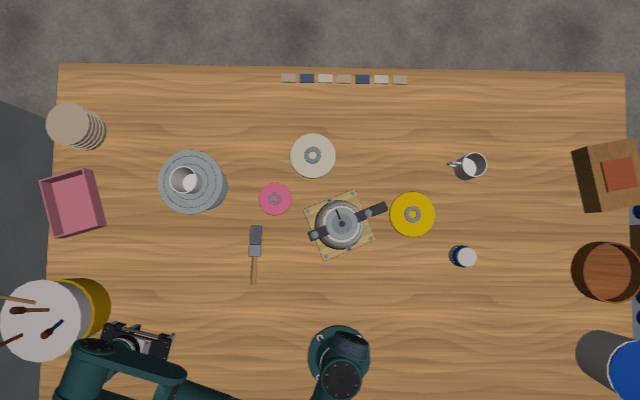

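View pics/side0.png

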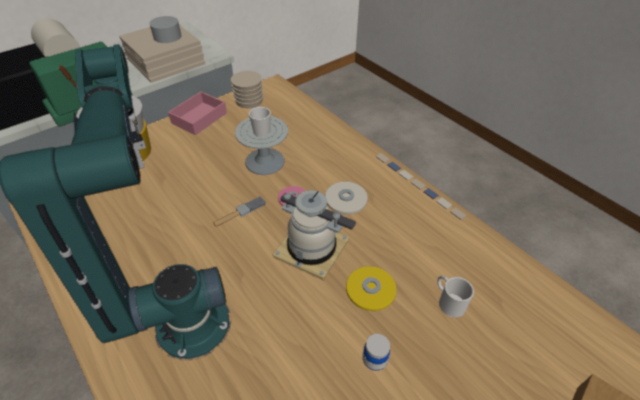

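The top view shows the jar near (341,224), a long bar end at about (385,208) and the other end at about (312,236). The side view agrees. I'll zoom in on both.

```bash
python3 - <<'E'
from h import *
import pickle
a,b=pickle.load(open("s0.pkl","rb"))
c1=cv2.resize(a["image"][180:270,290:400],None,fx=5,fy=5,interpolation=cv2.INTER_CUBIC)
c2=cv2.resize(b["image"][180:280,265:365],None,fx=4.5,fy=4.5,interpolation=cv2.INTER_CUBIC)
c=np.zeros((450,1000,3),np.uint8);c[:,:550]=c1;c[:,550:]=c2
cv2.imwrite("pics/c0.png",cv2.resize(c,(800,360))[:,:,::-1])
for u,v,z in[(341,224,.233),(385,208,.207),(312,236,.2155)]:print(onz(a,u,v,z))
E
```

```text
[0.43960796 0.00492181 0.233     ]
[ 0.4891428  -0.12501842  0.207     ]
[0.40366717 0.08798913 0.2155    ]
```

View pics/c0.png

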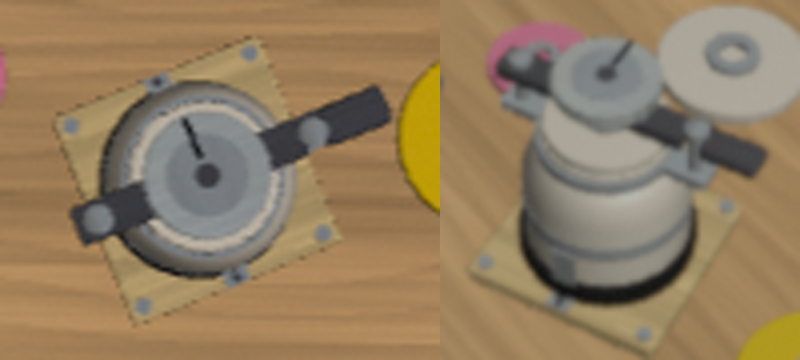

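The crop shows:
- disc centre at about (207,176) in crop pixels, original (341.7,224)
- pivot cap at (98,218) and latch cap at (313,131)
- index line pointing up and to the left

Next I'll compute the jar frame and the tool axes.

```bash
python3 - <<'E'
from h import *
import pickle
a,b=pickle.load(open("s0.pkl","rb"))
f=lambda u,v:(290+(u+.5)/4-.5,180+(v+.5)/4-.5)
pv=onz(a,*f(98,218),.2155);lt=onz(a,*f(313,131),.2155);c=onz(a,*f(207,176),.236);te=onz(a,*f(387,105),.207)
print(pv,lt,np.linalg.norm(pv-lt),(pv+lt)/2,c,te,np.linalg.norm(te-pv))
d=pv-lt;print("jar y yaw deg",np.degrees(np.arctan2(d[1],d[0])))
p1=onz(a,*f(203,158),.233);p2=onz(a,*f(184,118),.233);print("index",np.degrees(np.arctan2(*(p2-c)[1::-1])),np.degrees(np.arctan2(*(p2-p1)[1::-1])))
# side: disc centre in crop2 (605,73): crop scale 3.6
g=lambda u,v:(265+(u-440+.5)/3.6-.5,180+(v+.5)/3.6-.5)
print("side",onz(b,*g(605,73),.236),onz(b,*g(698,129),.2155),onz(b,*g(518,62),.2155))
# other objects
for n,u,v,z in[("pot",184,180,.243),("bw",190,182,.158),("mug",474,166,.092),("tub",465,256,.085),("brush",255,255,.01)]:print(n,onz(a,u,v,z))
o=robot.get_obs();M=R.from_euler("xyz",o["ee_rot"]).as_matrix();print(M.round(3),o["joint_positions"])
E
```

```text
[0.40919975 0.08191493 0.2155    ] [ 0.47504872 -0.07380666  0.2155    ] 0.16907188597863945 [0.44212423 0.00405414 0.2155    ] [0.44065295 0.00398783 0.236     ] [ 0.49547498 -0.12902547  0.207     ] 0.2280603375210171
jar y yaw deg 112.92172609856631
index 22.301528031897064 26.254797131748195
side [0.43888142 0.00382522 0.236     ] [ 0.47162714 -0.07760573  0.2155    ] [0.40079413 0.07534811 0.2155    ]
pot [0.55770986 0.45577965 0.243     ]
bw [0.5616933  0.46625802 0.158     ]
mug [ 0.63699031 -0.43050949  0.092     ]
tub [ 0.34541662 -0.40207176  0.085     ]
brush [0.3332656  0.28566358 0.01      ]
[[-0.001  0.226  0.974]
 [-0.002  0.974 -0.226]
 [-1.    -0.002 -0.   ]] [ 1.23988018e+00  8.79066297e-02  1.37206241e+00 -8.92526086e-06
  1.68364429e+00 -1.03135982e-01]
```

>>> {"name": "carry_out", "arguments": {"targets": [[1,-0.7,-3.12,2.53,0],[1,-0.7,-3.12,2.53,0],[1,-0.7,-3.12,2.53,0],[1,-0.7,-3.12,2.53,0],[1,-0.7,-3.12,2.53,0],[1,-0.7,-3.12,2.53,0],[1,-0.7,-3.12,2.53,0],[1,-0.7,-3.12,2.53,0],[1,-0.7,-3.12,2.53,0],[1,-0.7,-3.12,2.53,0],[1,-0.7,-3.12,2.53,0],[1,-0.7,-3.12,2.53,0],[1,-0.7,-3.12,2.53,0],[1,-0.7,-3.12,2.53,0],[1,0,0,0,8.5],[1,0,0,0,8.5],[1,0,0,0,8.5],[1,0,0,0,8.5],[1,0,0,0,8.5],[1,0,0,0,8.5]]}}

```text
time: 2.1
tool_pos: [0.3704, 0.0303, 0.3029]
ee_rot: [-2.197, 1.57, 2.962]
wrist_force: [-0.0, 0.1, -0.1]
width: 0.0006
```

>>> {"name": "carry_out", "arguments": {"targets": [[1,0,0,0,8.5],[1,0,0,0,8.5],[1,0,0,0,8.5],[1,0,0,0,8.5],[1,0,0,0,8.5],[1,0,0,0,8.5],[1,0,0,0,8.5],[1,0,0,0,8.5],[1,0,0,0,8.5],[1,0,0,0,8.5],[1,0,0,0,8.5],[1,0,0,0,8.5],[1,0,0,0,8.5],[1,0,0,0,8.5],[1,0,0,0,8.5],[1,0,0,0,8.5],[1,0,0,0,0]]}}

```text
time: 3.8
tool_pos: [0.3704, 0.0303, 0.303]
ee_rot: [0.184, 1.57, 2.976]
wrist_force: [0.8, -0.8, -0.0]
width: 0.0005
```

```bash
cat >> h.py <<'E'
C=np.array([.440,.004])
def stat():
    o=robot.get_obs();M=R.from_euler("xyz",o["ee_rot"]).as_matrix();p=o["tool_pos"]
    r=p[:2]-C
    F=M.T@o["wrist_force"]
    print("t %.2f p %s q %s w %.4f"%(o["time"],p.round(4),o["joint_positions"].round(3),o["width"]))
    print("ztool yaw %.1f phi %.1f rho %.4f  r in tool yz %s  F tool %s  F world %s"%(np.degrees(np.arctan2(M[1,2],M[0,2])),np.degrees(np.arctan2(r[1],r[0])),np.hypot(*r),(M[:2,1:].T@r).round(4),F.round(2),o["wrist_force"].round(2)))
E
python3 -c "
from h import *
stat();snap('wrist','w1')"
```

```text
t 3.80 p [0.3704 0.0303 0.303 ] q [-0.071 -0.31   1.537  0.     1.915  1.849] w 0.0005
ztool yaw 160.0 phi 159.3 rho 0.0744  r in tool yz [-0.0009  0.0744]  F tool [ 0.04  0.46 -0.99]  F world [ 0.77 -0.77 -0.04]
```

View pics/w1.png

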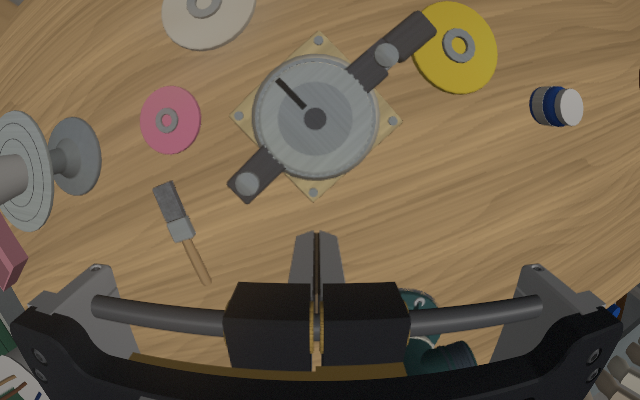

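The wrist view shows the disc clearly: its hub is at (315,118), the index line runs to (278,80), and the shut fingers are pointing at it. I'll lower beside the rim and feel for contact.

>>> {"name": "carry_out", "arguments": {"targets": [[1,2,0,0,0],[1,2,0,0,0],[1,2,0,0,0],[1,2,0,0,0],[1,0.05,0,-0.4,0],[1,0,0,-0.4,0],[1,0,0,-0.4,0],[1,0,0,-0.2,0],[1,0,0,-0.1,0],[1,0,0,0,0]]}}

```text
time: 4.85
tool_pos: [0.3851, 0.0251, 0.2235]
ee_rot: [-2.734, 1.57, 0.058]
wrist_force: [-0.7, -0.5, 1.1]
width: 0.0008
```

```bash
python3 -c "
from h import *
stat()"
```

```text
t 4.85 p [0.3851 0.0251 0.2235] q [-0.082 -0.29   1.679  0.     1.752  1.838] w 0.0008
ztool yaw 160.0 phi 159.0 rho 0.0588  r in tool yz [-0.001   0.0588]  F tool [-1.08  0.7   0.51]  F world [-0.72 -0.48  1.08]
```

>>> {"name": "carry_out", "arguments": {"targets": [[1,0.1,0.1,-0.1,0],[1,0,0,-0.1,0],[1,0,0,-0.1,0],[1,0,0,0,0]]}}

```text
time: 5.25
tool_pos: [0.3872, 0.0232, 0.2219]
ee_rot: [-1.289, 1.571, 1.503]
wrist_force: [0.1, -0.7, 0.1]
width: 0.0002
```

```bash
python3 -c "
from h import *
stat()"
```

```text
t 5.25 p [0.3872 0.0232 0.2219] q [-0.087 -0.284  1.678  0.     1.748  1.834] w 0.0002
ztool yaw 159.9 phi 160.0 rho 0.0561  r in tool yz [0.0001 0.0561]  F tool [-0.05  0.6  -0.28]  F world [ 0.06 -0.66  0.05]
```

>>> {"name": "carry_out", "arguments": {"targets": [[1,0,0,-0.1,0],[1,0,0,0,0]]}}

```text
time: 5.45
tool_pos: [0.3882, 0.0228, 0.222]
ee_rot: [-1.856, 1.571, 0.936]
wrist_force: [-0.2, -0.2, 0.8]
width: 0.0004
```

```bash
python3 -c "
from h import *
stat()"
```

```text
t 5.45 p [0.3882 0.0228 0.222 ] q [-0.087 -0.282  1.676  0.     1.748  1.833] w 0.0004
ztool yaw 159.9 phi 160.0 rho 0.0551  r in tool yz [0.0001 0.0551]  F tool [-0.8   0.27  0.08]  F world [-0.17 -0.23  0.8 ]
```

>>> {"name": "carry_out", "arguments": {"targets": [[1,0,0,-0.1,0],[1,0,0,0,0]]}}

```text
time: 5.65
tool_pos: [0.3889, 0.0226, 0.222]
ee_rot: [-0.245, 1.57, 2.547]
wrist_force: [-0.8, 1.4, 0.2]
width: 0.0008
```

>>> {"name": "carry_out", "arguments": {"targets": [[1,0,0,-0.1,0],[1,0,0,0,0]]}}

```text
time: 5.85
tool_pos: [0.3891, 0.0225, 0.222]
ee_rot: [-0.028, 1.568, 2.764]
wrist_force: [-3.9, 1.9, 3.2]
width: 0.0007
```

```bash
python3 -c "
from h import *
stat()"
```

```text
t 5.85 p [0.3891 0.0225 0.222 ] q [-8.900e-02 -2.780e-01  1.673e+00  1.000e-03  1.749e+00  1.832e+00] w 0.0007
ztool yaw 160.0 phi 160.0 rho 0.0542  r in tool yz [0.     0.0542]  F tool [-3.17 -0.5   4.32]  F world [-3.88  1.94  3.18]
```

>>> {"name": "carry_out", "arguments": {"targets": [[1,-0.007,0.756,-0.053,-8],[1,-0.007,0.756,-0.053,-8],[1,-0.007,0.756,-0.053,-8],[1,-0.007,0.756,-0.053,-8],[1,-0.007,0.756,-0.053,-8]]}}

```text
time: 6.35
tool_pos: [0.39, -0.0152, 0.2222]
ee_rot: [-2.958, 1.571, 0.537]
wrist_force: [-1.2, 0.3, -0.6]
width: 0.0005
```

```bash
python3 -c "
from h import *
stat();snap('wrist','w2')"
```

```text
t 6.35 p [ 0.39   -0.0152  0.2222] q [-0.185 -0.279  1.673  0.     1.747  1.032] w 0.0005
ztool yaw -159.7 phi -159.0 rho 0.0536  r in tool yz [0.0007 0.0536]  F tool [ 0.64 -0.72  1.01]  F world [-1.2   0.33 -0.64]
```

View pics/w2.png

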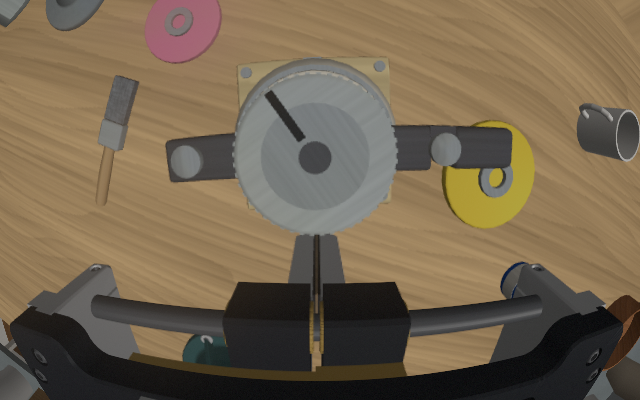

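```bash
cat >> h.py <<'E'
C=np.array([.440,.0053])
def wang(ztop=.2335,name="w"):
    s=robot.snapshot("wrist");K=np.array(s["camera_matrix"]);P=np.array(s["pose"])
    v,u=np.mgrid[0:400,0:640];x=(u-K[0,2])/K[0,0];y=(v-K[1,2])/K[1,1];th=np.hypot(x,y)
    k=np.sin(th)/np.maximum(th,1e-9);d=np.stack([x*k,-y*k,-np.cos(th)],-1)@P[:3,:3].T
    d[...,2]=np.minimum(d[...,2],-1e-3)
    X=P[:3,3]+d*((ztop-P[2,3])/d[...,2])[...,None]
    g=s["image"].astype(float).mean(-1);o=X[...,:2]-C;r=np.hypot(o[...,0],o[...,1])
    hub=(r<.014)&(g<90);hc=X[hub][:,:2].mean(0) if hub.sum() else C
    o=X[...,:2]-hc;r=np.hypot(o[...,0],o[...,1]);m=(r>.017)&(r<.040)&(g<60)
    a=np.angle(np.exp(1j*np.arctan2(o[m][:,1],o[m][:,0])).mean()) if m.sum() else np.nan
    print("hub",hc.round(4),hub.sum(),"index deg %.1f n %d"%(np.degrees(a),m.sum()));cv2.imwrite(f"pics/{name}.png",s["image"][:,:,::-1])
E
python3 -c "
from h import *
wang()
stat()"
```

```text
hub [0.4438 0.0052] 828 index deg 55.4 n 344
t 6.45 p [ 0.3903 -0.0159  0.2222] q [-1.850e-01 -2.780e-01  1.673e+00 -1.000e-03  1.747e+00  1.039e+00] w 0.0002
ztool yaw -160.2 phi -156.9 rho 0.0541  r in tool yz [0.0031 0.054 ]  F tool [-0.65  1.39  1.68]  F world [-1.11 -1.87  0.65]
```

>>> {"name": "carry_out", "arguments": {"targets": [[1,-0.007,0.45,-0.13,-8],[1,-0.007,0.747,-0.052,-8],[1,-0.007,0.747,-0.052,-8],[1,-0.007,0.747,-0.052,-8],[1,-0.007,0.747,-0.052,-8],[1,-0.007,0.747,-0.052,-8]]}}

```text
time: 7.05
tool_pos: [0.4192, -0.0456, 0.2227]
ee_rot: [-0.043, 1.565, -1.998]
wrist_force: [-3.6, -5.1, 1.9]
width: 0.0006
```

```bash
python3 -c "
from h import *
stat();wang()"
```

```text
t 7.05 p [ 0.4192 -0.0456  0.2227] q [-0.238 -0.204  1.613 -0.006  1.734  0.145] w 0.0006
ztool yaw -112.0 phi -112.2 rho 0.0550  r in tool yz [-0.0002  0.055 ]  F tool [-1.86 -1.45  6.14]  F world [-3.65 -5.14  1.89]
hub [0.444  0.0057] 850 index deg 97.0 n 346
```

>>> {"name": "carry_out", "arguments": {"targets": [[1,-0.007,0.75,-0.052,-8],[1,-0.007,0.75,-0.052,-8],[1,-0.007,0.75,-0.052,-8],[1,-0.007,0.75,-0.052,-8],[1,-0.007,0.75,-0.052,-8],[1,-0.007,0.75,-0.052,-8],[1,-0.007,0.75,-0.052,-8],[1,-0.007,0.75,-0.052,-8],[1,-0.007,0.75,-0.052,-8]]}}

```text
time: 8.0
tool_pos: [0.4849, -0.0315, 0.2239]
ee_rot: [-0.068, 1.56, -0.768]
wrist_force: [6.1, -7.6, -2.1]
width: 0.0006
```

```bash
sed -i 's/^C=.*$/C=np.array([.4413,.0049])/' h.py; python3 -c "
from h import *
stat();wang()"
```

```text
t 8.00 p [ 0.4849 -0.0315  0.2239] q [-0.177 -0.066  1.489 -0.006  1.709 -1.049] w 0.0006
ztool yaw -40.1 phi -39.9 rho 0.0568  r in tool yz [0.0002 0.0568]  F tool [ 2.24 -1.86  9.51]  F world [ 6.1  -7.56 -2.14]
hub [0.443  0.0055] 909 index deg 171.0 n 351
```

>>> {"name": "carry_out", "arguments": {"targets": [[1,-0.007,0.75,0.02,-8],[1,-0.007,0.75,-0.052,-8],[1,-0.007,0.75,-0.052,-8],[1,-0.007,0.75,-0.052,-8],[1,-0.007,0.75,-0.052,-8]]}}

```text
time: 8.55
tool_pos: [0.4989, 0.0053, 0.2242]
ee_rot: [-0.226, 1.56, -0.226]
wrist_force: [7.8, -1.9, -2.4]
width: 0.0003
```

```bash
python3 -c "
from h import *
stat();wang()"
```

```text
t 8.55 p [0.4989 0.0053 0.2242] q [-1.020e-01 -3.800e-02  1.462e+00 -1.000e-03  1.707e+00 -1.674e+00] w 0.0003
ztool yaw 0.0 phi 0.4 rho 0.0576  r in tool yz [0.0003 0.0576]  F tool [ 2.5  -1.89  7.81]  F world [ 7.83 -1.89 -2.41]
hub [0.4434 0.0047] 895 index deg -147.4 n 346
```

>>> {"name": "carry_out", "arguments": {"targets": [[1,-0.007,0.75,-0.02,-8],[1,-0.007,0.75,-0.052,-8],[1,-0.007,0.75,-0.052,-8],[1,-0.007,0.75,-0.052,-8],[1,-0.007,0.75,-0.052,-8]]}}

```text
time: 9.1
tool_pos: [0.4854, 0.042, 0.2244]
ee_rot: [-0.447, 1.563, 0.253]
wrist_force: [5.5, 1.9, -2.6]
width: 0.0003
```

```bash
sed -i 's/^C=.*$/C=np.array([.4430,.0048])/' h.py; python3 -c "
from h import *
stat();wang()"
```

```text
t 9.10 p [0.4854 0.042  0.2244] q [-3.200e-02 -6.200e-02  1.485e+00  2.000e-03  1.712e+00 -2.303e+00] w 0.0003
ztool yaw 40.1 phi 41.3 rho 0.0564  r in tool yz [0.0011 0.0564]  F tool [ 2.63 -2.09  5.43]  F world [ 5.52  1.91 -2.59]
hub [0.4442 0.0048] 874 index deg -106.3 n 342
```

>>> {"name": "carry_out", "arguments": {"targets": [[1,0,0,0.7,0],[1,0,0,0.7,0],[1,0,-0.974,-0.068,8],[1,0,-0.974,-0.068,8],[1,0,-0.974,-0.068,8],[1,0,-0.974,-0.068,8],[1,0,-0.974,-0.068,8],[1,0,-0.974,-0.068,8],[1,0,-0.974,-0.068,8],[1,0,-0.974,-0.068,8],[1,0,-0.974,-0.068,8],[1,0,-0.974,-0.068,8],[1,0,-0.974,-0.068,8],[1,0,-0.974,-0.068,8],[1,0,-0.974,-0.068,8],[1,0,-0.974,-0.068,8],[1,0,-0.974,-0.068,8],[1,0,-0.974,-0.068,8],[1,0,-0.974,-0.068,8],[1,0,-0.974,-0.068,8]]}}

```text
time: 11.15
tool_pos: [0.4225, -0.0634, 0.2239]
ee_rot: [-0.628, 1.57, -2.453]
wrist_force: [-0.0, 0.4, -0.5]
width: 0.0003
```

>>> {"name": "carry_out", "arguments": {"targets": [[1,0,-0.974,-0.068,8],[1,0,-0.974,-0.068,8],[1,0,-0.974,-0.068,8],[1,0,-0.974,-0.068,8],[1,0,-0.974,-0.068,8],[1,0,-0.974,-0.068,8],[1,0,-0.974,-0.068,8],[1,0,-0.974,-0.068,8],[1,0,-0.974,-0.068,8],[1,0,-0.974,-0.068,8],[1,0,-0.974,-0.068,8],[1,0,-0.974,-0.068,8],[1,0,0,0,0]]}}

```text
time: 12.45
tool_pos: [0.3742, 0.0293, 0.2241]
ee_rot: [0.095, 1.571, 2.887]
wrist_force: [-0.4, 0.4, -1.0]
width: 0.0005
```

```bash
python3 -c "
from h import *
stat();wang(.2355)"
```

```text
t 12.45 p [0.3742 0.0293 0.2241] q [-0.073 -0.314  1.696  0.     1.76   1.847] w 0.0005
ztool yaw 160.0 phi 160.4 rho 0.0730  r in tool yz [0.0005 0.073 ]  F tool [ 1.04 -0.2   0.52]  F world [-0.42  0.37 -1.04]
hub [0.444  0.0047] 901 index deg -104.7 n 339
```

>>> {"name": "carry_out", "arguments": {"targets": [[1,0,0,-0.8,0],[1,0,0,-0.8,0],[1,0,0,-0.17,0],[1,-0.007,0.763,-0.053,-8],[1,-0.007,0.763,-0.053,-8],[1,-0.007,0.763,-0.053,-8],[1,-0.007,0.763,-0.053,-8],[1,-0.007,0.763,-0.053,-8],[1,-0.007,0.763,-0.053,-8],[1,-0.007,0.763,-0.053,-8],[1,-0.007,0.763,-0.053,-8]]}}

```text
time: 13.6
tool_pos: [0.403, -0.0352, 0.2245]
ee_rot: [1.738, 1.57, -0.632]
wrist_force: [0.6, 0.0, 0.8]
width: 0.0002
```

```bash
python3 -c "
from h import *
stat();wang(.2355)"
```

```text
t 13.60 p [ 0.403  -0.0352  0.2245] q [-0.227 -0.246  1.643 -0.     1.744  0.571] w 0.0002
ztool yaw -135.8 phi -135.0 rho 0.0566  r in tool yz [0.0008 0.0566]  F tool [-0.82  0.42 -0.46]  F world [0.63 0.02 0.82]
hub [0.4446 0.0049] 854 index deg -86.1 n 308
```

>>> {"name": "carry_out", "arguments": {"targets": [[1,0,0,-0.2,0],[1,-0.007,0.755,-0.053,-8],[1,-0.007,0.755,-0.053,-8],[1,-0.007,0.755,-0.053,-8],[1,-0.007,0.755,-0.053,-8],[1,-0.007,0.755,-0.053,-8],[1,-0.007,0.755,-0.053,-8],[1,-0.007,0.755,-0.053,-8],[1,-0.007,0.755,-0.053,-8]]}}

```text
time: 14.55
tool_pos: [0.4598, -0.0483, 0.2251]
ee_rot: [-0.409, 1.567, -1.665]
wrist_force: [-0.1, -3.3, 0.1]
width: 0.0
```

```bash
python3 -c "
from h import *
stat();wang(.2355)"
```

```text
t 14.55 p [ 0.4598 -0.0483  0.2251] q [-0.225 -0.113  1.53  -0.003  1.724 -0.54 ] w 0.0000
ztool yaw -72.0 phi -72.4 rho 0.0557  r in tool yz [-0.0004  0.0557]  F tool [-0.11 -1.14  3.14]  F world [-0.11 -3.34  0.12]
hub [0.4447 0.0054] 842 index deg -25.0 n 311
```

>>> {"name": "carry_out", "arguments": {"targets": [[1,-0.007,0.755,-0.053,-8],[1,-0.007,0.755,-0.053,-8],[1,-0.007,0.755,-0.053,-8],[1,-0.007,0.755,-0.053,-8],[1,-0.007,0.755,-0.053,-8],[1,-0.007,0.755,-0.053,-8],[1,-0.007,0.755,-0.053,-8],[1,-0.007,0.755,-0.053,-8],[1,-0.007,0.755,-0.053,-8],[1,-0.007,0.755,-0.053,-8],[1,-0.007,0.755,-0.053,-8],[1,-0.007,0.755,-0.053,-8],[1,-0.007,0.755,-0.053,-8],[1,-0.007,0.755,-0.053,-8]]}}

```text
time: 16.0
tool_pos: [0.4865, 0.0413, 0.2263]
ee_rot: [-0.237, 1.565, 0.462]
wrist_force: [5.2, 1.9, -2.3]
width: 0.0001
```

```bash
python3 -c "
from h import *
stat();wang(.237)"
```

```text
t 16.00 p [0.4865 0.0413 0.2263] q [-0.034 -0.059  1.477  0.003  1.717 -2.303] w 0.0001
ztool yaw 40.1 phi 40.0 rho 0.0568  r in tool yz [-0.0001  0.0568]  F tool [ 2.35 -1.91  5.19]  F world [ 5.21  1.89 -2.32]
hub [0.4446 0.0058] 842 index deg 87.9 n 306
```

>>> {"name": "carry_out", "arguments": {"targets": [[1,0,0,0.7,0],[1,0,0,0.7,0],[1,0,-0.974,-0.068,8],[1,0,-0.974,-0.068,8],[1,0,-0.974,-0.068,8],[1,0,-0.974,-0.068,8],[1,0,-0.974,-0.068,8],[1,0,-0.974,-0.068,8],[1,0,-0.974,-0.068,8],[1,0,-0.974,-0.068,8],[1,0,-0.974,-0.068,8],[1,0,-0.974,-0.068,8],[1,0,-0.974,-0.068,8],[1,0,-0.974,-0.068,8],[1,0,-0.974,-0.068,8],[1,0,-0.974,-0.068,8],[1,0,-0.974,-0.068,8],[1,0,-0.974,-0.068,8],[1,0,-0.974,-0.068,8],[1,0,-0.974,-0.068,8]]}}

```text
time: 18.05
tool_pos: [0.4244, -0.0642, 0.2261]
ee_rot: [-1.608, 1.57, 2.85]
wrist_force: [-0.5, 0.2, 1.0]
width: 0.0005
```

>>> {"name": "carry_out", "arguments": {"targets": [[1,0,-0.974,-0.068,8],[1,0,-0.974,-0.068,8],[1,0,-0.974,-0.068,8],[1,0,-0.974,-0.068,8],[1,0,-0.974,-0.068,8],[1,0,-0.974,-0.068,8],[1,0,-0.974,-0.068,8],[1,0,-0.974,-0.068,8],[1,0,-0.974,-0.068,8],[1,0,-0.974,-0.068,8],[1,0,-0.974,-0.068,8],[1,0,-0.974,-0.068,8],[1,0,0,-0.5,0],[1,0,0,0,0]]}}

```text
time: 19.45
tool_pos: [0.381, 0.0257, 0.2261]
ee_rot: [0.964, 1.57, -2.526]
wrist_force: [-0.4, -0.6, 0.3]
width: 0.0006
```

```bash
python3 -c "
from h import *
stat();wang(.237)"
```

```text
t 19.45 p [0.381  0.0257 0.2261] q [-0.081 -0.298  1.68  -0.     1.76   1.838] w 0.0006
ztool yaw 160.1 phi 161.3 rho 0.0654  r in tool yz [0.0015 0.0654]  F tool [-0.34  0.66  0.2 ]  F world [-0.41 -0.55  0.34]
hub [0.4446 0.0058] 865 index deg 89.4 n 327
```

>>> {"name": "carry_out", "arguments": {"targets": [[1,0,0,-0.6,0],[1,0,0,-0.48,0],[1,-0.006,0.75,-0.053,-8],[1,-0.006,0.755,-0.055,-8],[1,-0.006,0.755,-0.055,-8],[1,-0.006,0.755,-0.055,-8],[1,-0.006,0.755,-0.055,-8],[1,-0.006,0.755,-0.055,-8],[1,-0.006,0.755,-0.055,-8],[1,-0.006,0.755,-0.055,-8]]}}

```text
time: 20.5
tool_pos: [0.4031, -0.0347, 0.2267]
ee_rot: [1.831, 1.571, -0.538]
wrist_force: [0.7, -0.2, 0.0]
width: 0.0007
```

```bash
python3 -c "
from h import *
stat();wang(.237)"
```

```text
t 20.50 p [ 0.4031 -0.0347  0.2267] q [-0.226 -0.246  1.639 -0.     1.748  0.572] w 0.0007
ztool yaw -135.7 phi -135.2 rho 0.0561  r in tool yz [0.0005 0.0561]  F tool [-0.04  0.6  -0.32]  F world [ 0.65 -0.21  0.04]
hub [0.4446 0.006 ] 834 index deg 106.0 n 338
```

>>> {"name": "carry_out", "arguments": {"targets": [[1,0,0,-0.18,0],[1,-0.007,0.755,-0.053,-8],[1,-0.007,0.755,-0.053,-8],[1,-0.007,0.755,-0.053,-8],[1,-0.007,0.755,-0.053,-8],[1,-0.007,0.755,-0.053,-8],[1,-0.007,0.755,-0.053,-8],[1,-0.007,0.755,-0.053,-8],[1,-0.007,0.755,-0.053,-8],[1,-0.007,0.755,-0.053,-8],[1,-0.007,0.755,-0.053,-8],[1,-0.007,0.755,-0.053,-8],[1,-0.007,0.755,-0.053,-8],[1,-0.007,0.755,-0.053,-8],[1,-0.007,0.755,-0.053,-8],[1,-0.007,0.755,-0.053,-8],[1,-0.007,0.755,-0.053,-8],[1,-0.007,0.755,-0.053,-8],[1,-0.007,0.755,-0.053,-8],[1,-0.007,0.755,-0.053,-8]]}}

```text
time: 22.55
tool_pos: [0.4977, 0.0203, 0.2282]
ee_rot: [-0.272, 1.565, 0.009]
wrist_force: [5.1, 0.5, -1.3]
width: 0.0004
```

```bash
sed -i 's/^C=.*$/C=np.array([.4434,.0056])/' h.py; python3 -c "
from h import *
stat();wang(.2385)"
```

```text
t 22.55 p [0.4977 0.0203 0.2282] q [-0.073 -0.037  1.453  0.     1.72  -1.925] w 0.0004
ztool yaw 16.1 phi 15.2 rho 0.0562  r in tool yz [-0.0009  0.0562]  F tool [ 1.29 -0.94  4.98]  F world [ 5.06  0.47 -1.26]
hub [0.4446 0.0051] 848 index deg -104.5 n 341
```

>>> {"name": "carry_out", "arguments": {"targets": [[1,-0.007,0.755,-0.053,-8],[1,-0.007,0.755,-0.053,-8],[1,-0.007,0.755,-0.053,-8],[1,0,0,0.7,0],[1,0,0,0.7,0],[1,0,-0.974,-0.068,8],[1,0,-0.974,-0.068,8],[1,0,-0.974,-0.068,8],[1,0,-0.974,-0.068,8],[1,0,-0.974,-0.068,8],[1,0,-0.974,-0.068,8],[1,0,-0.974,-0.068,8],[1,0,-0.974,-0.068,8],[1,0,-0.974,-0.068,8],[1,0,-0.974,-0.068,8],[1,0,-0.974,-0.068,8],[1,0,-0.974,-0.068,8],[1,0,-0.974,-0.068,8],[1,0,-0.974,-0.068,8],[1,0,-0.974,-0.068,8]]}}

```text
time: 24.6
tool_pos: [0.4537, -0.0654, 0.2279]
ee_rot: [-1.801, 1.57, 3.075]
wrist_force: [0.5, 0.3, 0.2]
width: 0.0004
```

>>> {"name": "carry_out", "arguments": {"targets": [[1,0,-0.974,-0.068,8],[1,0,-0.974,-0.068,8],[1,0,-0.974,-0.068,8],[1,0,-0.974,-0.068,8],[1,0,-0.974,-0.068,8],[1,0,-0.974,-0.068,8],[1,0,-0.974,-0.068,8],[1,0,-0.974,-0.068,8],[1,0,-0.974,-0.068,8],[1,0,-0.974,-0.068,8],[1,0,-0.974,-0.068,8],[1,0,-0.974,-0.068,8],[1,0,-0.974,-0.068,8],[1,0,-0.974,-0.068,8],[1,0,-0.974,-0.068,8],[1,0,0,-0.5,0],[1,0,0,0,0]]}}

```text
time: 26.3
tool_pos: [0.3812, 0.0259, 0.228]
ee_rot: [0.894, 1.57, -2.596]
wrist_force: [-1.4, -0.0, -0.1]
width: 0.0007
```

```bash
python3 -c "
from h import *
stat();wang(.2385)"
```

```text
t 26.30 p [0.3812 0.0259 0.228 ] q [-0.08  -0.298  1.676 -0.     1.764  1.839] w 0.0007
ztool yaw 160.0 phi 161.9 rho 0.0654  r in tool yz [0.0022 0.0654]  F tool [0.07 0.53 1.34]  F world [-1.44 -0.04 -0.07]
hub [0.4448 0.0052] 871 index deg -78.8 n 345
```

>>> {"name": "carry_out", "arguments": {"targets": [[1,0,0,-0.6,0],[1,0,0,-0.55,0],[1,-0.006,0.75,-0.065,-8],[1,-0.006,0.755,-0.065,-8],[1,-0.006,0.755,-0.065,-8],[1,-0.006,0.755,-0.065,-8],[1,-0.006,0.755,-0.065,-8],[1,-0.006,0.755,-0.065,-8],[1,-0.006,0.755,-0.065,-8],[1,-0.006,0.755,-0.06,-8]]}}

```text
time: 27.35
tool_pos: [0.4047, -0.0347, 0.2286]
ee_rot: [0.234, 1.571, -2.136]
wrist_force: [0.3, -1.0, 0.7]
width: 0.0009
```

```bash
python3 -c "
from h import *
stat();wang(.2385)"
```

```text
t 27.35 p [ 0.4047 -0.0347  0.2286] q [-0.225 -0.242  1.632 -0.     1.751  0.573] w 0.0009
ztool yaw -135.8 phi -133.9 rho 0.0559  r in tool yz [0.0018 0.0559]  F tool [-0.72  0.9   0.46]  F world [ 0.3  -0.97  0.72]
hub [0.4455 0.0058] 818 index deg -48.4 n 330
```

>>> {"name": "carry_out", "arguments": {"targets": [[1,0,0,-0.12,0],[1,-0.007,0.755,-0.053,-8],[1,-0.007,0.755,-0.053,-8],[1,-0.007,0.755,-0.053,-8],[1,-0.007,0.755,-0.053,-8],[1,-0.007,0.755,-0.053,-8],[1,-0.007,0.755,-0.053,-8],[1,-0.007,0.755,-0.053,-8],[1,-0.007,0.755,-0.053,-8],[1,-0.007,0.755,-0.053,-8],[1,-0.007,0.755,-0.053,-8],[1,-0.007,0.755,-0.053,-8],[1,-0.007,0.755,-0.053,-8],[1,-0.007,0.755,-0.053,-8],[1,-0.007,0.755,-0.053,-8],[1,-0.007,0.755,-0.053,-8],[1,-0.007,0.755,-0.053,-8],[1,-0.007,0.755,-0.053,-8],[1,-0.007,0.755,-0.053,-8],[1,-0.007,0.755,-0.053,-8]]}}

```text
time: 29.4
tool_pos: [0.4985, 0.0199, 0.2302]
ee_rot: [-0.26, 1.566, 0.021]
wrist_force: [5.3, 0.8, -0.8]
width: 0.0005
```

```bash
python3 -c "
from h import *
stat();wang(.240)"
```

```text
t 29.40 p [0.4985 0.0199 0.2302] q [-0.074 -0.035  1.447  0.     1.724 -1.926] w 0.0005
ztool yaw 16.1 phi 14.6 rho 0.0570  r in tool yz [-0.0015  0.0569]  F tool [ 0.83 -0.71  5.26]  F world [ 5.26  0.78 -0.81]
hub [0.4453 0.0064] 833 index deg 98.9 n 319
```

>>> {"name": "carry_out", "arguments": {"targets": [[1,-0.007,0.755,-0.053,-8],[1,-0.007,0.755,-0.053,-8],[1,-0.007,0.755,-0.053,-8],[1,0,0,0.7,0],[1,0,0,0.7,0],[1,0,-0.974,-0.068,8],[1,0,-0.974,-0.068,8],[1,0,-0.974,-0.068,8],[1,0,-0.974,-0.068,8],[1,0,-0.974,-0.068,8],[1,0,-0.974,-0.068,8],[1,0,-0.974,-0.068,8],[1,0,-0.974,-0.068,8],[1,0,-0.974,-0.068,8],[1,0,-0.974,-0.068,8],[1,0,-0.974,-0.068,8],[1,0,-0.974,-0.068,8],[1,0,-0.974,-0.068,8],[1,0,-0.974,-0.068,8],[1,0,-0.974,-0.068,8]]}}

```text
time: 31.45
tool_pos: [0.4547, -0.0659, 0.2299]
ee_rot: [-1.787, 1.57, 3.089]
wrist_force: [0.1, 0.6, 1.3]
width: -0.0
```

>>> {"name": "carry_out", "arguments": {"targets": [[1,0,-0.974,-0.068,8],[1,0,-0.974,-0.068,8],[1,0,0,-0.7,0],[1,0,0,-0.7,0],[1,0,0,-0.2,0],[1,0,0,0,0]]}}

```text
time: 32.05
tool_pos: [0.4375, -0.0501, 0.2302]
ee_rot: [-0.191, 1.57, -1.867]
wrist_force: [0.1, -3.0, 0.5]
width: 0.0006
```

```bash
python3 -c "
from h import *
stat();wang(.240)"
```

```text
t 32.05 p [ 0.4375 -0.0501  0.2302] q [-2.420e-01 -1.630e-01  1.564e+00 -1.000e-03  1.741e+00 -1.380e-01] w 0.0006
ztool yaw -96.0 phi -96.0 rho 0.0560  r in tool yz [-0.     0.056]  F tool [-0.49  0.44  2.94]  F world [ 0.13 -2.97  0.49]
hub [0.445  0.0065] 863 index deg 124.4 n 345
```

>>> {"name": "carry_out", "arguments": {"targets": [[1,-0.007,0.755,-0.08,-8],[1,-0.007,0.755,-0.053,-8],[1,-0.007,0.755,-0.053,-8],[1,-0.007,0.755,-0.053,-8],[1,-0.007,0.755,-0.053,-8],[1,-0.007,0.755,-0.053,-8],[1,-0.007,0.755,-0.053,-8],[1,-0.007,0.755,-0.053,-8],[1,-0.007,0.755,-0.053,-8],[1,-0.007,0.755,-0.053,-8],[1,-0.007,0.755,-0.053,-8],[1,-0.007,0.755,-0.053,-8],[1,-0.007,0.755,-0.053,-8],[1,-0.007,0.755,-0.053,-8],[1,-0.007,0.755,-0.053,-8],[1,-0.007,0.755,-0.053,-8],[1,-0.007,0.755,-0.053,-8]]}}

```text
time: 33.8
tool_pos: [0.4877, 0.0409, 0.2319]
ee_rot: [-0.214, 1.562, 0.49]
wrist_force: [6.6, 2.5, -2.0]
width: 0.0004
```

```bash
python3 -c "
from h import *
stat();wang(.241)"
```

```text
t 33.80 p [0.4877 0.0409 0.2319] q [-0.035 -0.058  1.466  0.004  1.726 -2.31 ] w 0.0004
ztool yaw 40.4 phi 38.6 rho 0.0566  r in tool yz [-0.0018  0.0566]  F tool [ 2.02 -2.43  6.63]  F world [ 6.64  2.46 -1.96]
hub [0.4452 0.0053] 850 index deg -100.4 n 335
```

>>> {"name": "carry_out", "arguments": {"targets": [[1,0,0,0.7,0],[1,0,0,0.7,0],[1,0,-0.974,-0.068,8],[1,0,-0.974,-0.068,8],[1,0,-0.974,-0.068,8],[1,0,-0.974,-0.068,8],[1,0,-0.974,-0.068,8],[1,0,-0.974,-0.068,8],[1,0,-0.974,-0.068,8],[1,0,-0.974,-0.068,8],[1,0,-0.974,-0.068,8],[1,0,-0.974,-0.068,8],[1,0,-0.974,-0.068,8],[1,0,-0.974,-0.068,8],[1,0,-0.974,-0.068,8],[1,0,-0.974,-0.068,8],[1,0,-0.974,-0.068,8],[1,0,-0.974,-0.068,8]]}}

```text
time: 35.65
tool_pos: [0.4437, -0.0672, 0.231]
ee_rot: [-1.848, 1.569, 2.891]
wrist_force: [0.1, 0.2, 0.1]
width: 0.0008
```

>>> {"name": "carry_out", "arguments": {"targets": [[1,0,0,-0.7,0],[1,0,0,-0.7,0],[1,0,0,-0.2,0],[1,0,0,0,0]]}}

```text
time: 36.05
tool_pos: [0.4438, -0.0507, 0.2313]
ee_rot: [-0.416, 1.57, -1.951]
wrist_force: [0.2, -0.5, 0.3]
width: 0.0003
```

```bash
python3 -c "
from h import *
stat();wang(.241)"
```

```text
t 36.05 p [ 0.4438 -0.0507  0.2313] q [-2.400e-01 -1.490e-01  1.550e+00 -1.000e-03  1.741e+00 -2.770e-01] w 0.0003
ztool yaw -87.9 phi -89.6 rho 0.0563  r in tool yz [-0.0017  0.0563]  F tool [-0.3   0.13  0.47]  F world [ 0.15 -0.47  0.3 ]
hub [0.4452 0.0053] 857 index deg -98.7 n 299
```

>>> {"name": "carry_out", "arguments": {"targets": [[1,0,0,-0.09,0],[1,-0.007,0.755,-0.053,-8],[1,-0.007,0.755,-0.053,-8],[1,-0.007,0.755,-0.053,-8],[1,-0.007,0.755,-0.053,-8],[1,-0.007,0.755,-0.053,-8],[1,-0.007,0.755,-0.053,-8],[1,-0.007,0.755,-0.053,-8],[1,-0.007,0.755,-0.053,-8],[1,-0.007,0.755,-0.053,-8],[1,-0.007,0.755,-0.053,-8],[1,-0.007,0.755,-0.053,-8],[1,-0.007,0.755,-0.053,-8],[1,-0.007,0.755,-0.053,-8],[1,-0.007,0.755,-0.053,-8],[1,-0.007,0.755,-0.053,-8],[1,0,0,0.5,0],[1,0,0,0.7,0],[1,0,0,0,0]]}}

```text
time: 38.0
tool_pos: [0.4981, 0.0394, 0.232]
ee_rot: [2.379, 1.57, 2.936]
wrist_force: [-0.3, 0.1, 0.3]
width: 0.0007
```

```bash
python3 -c "
from h import *
stat();wang(.242,'w3')"
```

```text
t 38.00 p [0.4981 0.0394 0.232 ] q [-0.035 -0.028  1.437  0.     1.734 -2.162] w 0.0007
ztool yaw 31.9 phi 31.7 rho 0.0643  r in tool yz [-0.0002  0.0643]  F tool [-0.29  0.26 -0.21]  F world [-0.32  0.11  0.29]
hub [0.4445 0.0055] 852 index deg 24.4 n 310
```

View pics/w3.png

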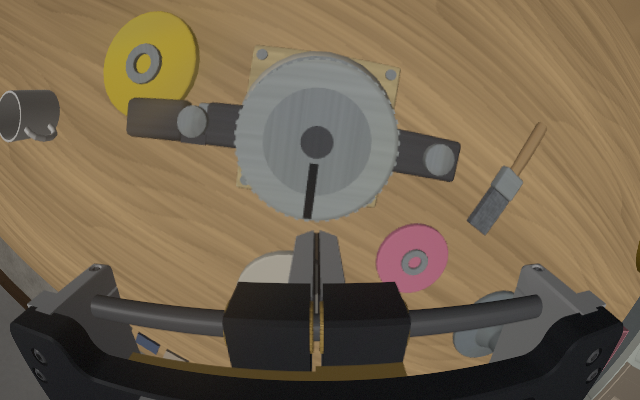

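The index line is back at about 24°, where it started, and the accumulated rotation is about 1080°. The picture shows the bar still latched. Now I'll go to the robot side of the tail.

>>> {"name": "carry_out", "arguments": {"targets": [[1,-3,0,0,0],[1,-3,0,0,0],[1,0,-2.3,-2.35,0],[1,0,-2.3,-2.35,0],[1,0,-2.3,-2.35,0],[1,0,-2.3,-2.35,0],[1,0,-2.3,-2.35,0],[1,0,0,0,8.5],[1,0,0,0,8.5],[1,0,0,0,8.5],[1,0,0,0,8.5],[1,0,0,0,8.5],[1,0,0,0,8.5],[1,0,0,0,8.5],[1,0,0,0,8.5],[1,0,0,0,8.5],[1,0,0,0,8.5],[1,0,0,0,8.5],[1,0,0,0,8.5],[1,0,0,0,8.5]]}}

```text
time: 40.05
tool_pos: [0.4586, -0.1208, 0.2923]
ee_rot: [-2.04, 1.57, 2.865]
wrist_force: [-0.8, 0.5, -0.2]
width: 0.0006
```

>>> {"name": "carry_out", "arguments": {"targets": [[1,0,0,0,8.5],[1,0,0,0,8.5],[1,0,0,0,8.5],[1,0,0,0,8.5],[1,0,0,0,8.5],[1,0,0,0,8.5],[1,0,0,0,8.5],[1,0,0,0,8.5],[1,0,0,0,8.5],[1,0,0,0,2],[1,0,0,0,0]]}}

```text
time: 41.15
tool_pos: [0.4587, -0.1208, 0.2923]
ee_rot: [-0.698, 1.57, 2.844]
wrist_force: [-0.4, 0.2, 0.4]
width: 0.0004
```

```bash
python3 -c "
from h import *
stat();wang(.242,'w4')"
```

```text
t 41.15 p [ 0.4587 -0.1208  0.2923] q [-0.377 -0.082  1.37  -0.     1.854  0.794] w 0.0004
ztool yaw -157.1 phi -83.1 rho 0.1273  r in tool yz [0.1224 0.0351]  F tool [-0.36 -0.32  0.35]  F world [-0.44  0.16  0.36]
hub [0.4444 0.006 ] 325 index deg 24.1 n 135
```

View pics/w4.png

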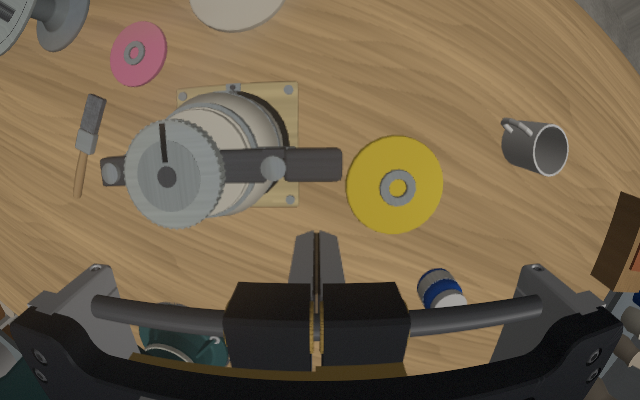

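The wrist view shows the fingertip (317,235) on the near side of the tail, which spans x 285–342 at y≈165. The disc and index line are unchanged. I'll lower and push along the arc.

>>> {"name": "carry_out", "arguments": {"targets": [[1,2.4,0,0,0],[1,2.4,0,0,0],[1,2.4,0,0,0],[1,2.4,0,0,0],[1,0,0,-0.6,0],[1,0,0,-0.5,0],[1,0,0.12,-1.81,-5],[1,0,0.12,-1.81,-5],[1,0,0.12,-1.81,-5]]}}

```text
time: 42.1
tool_pos: [0.5187, -0.0943, 0.1976]
ee_rot: [-0.119, 1.569, -2.596]
wrist_force: [-3.7, 0.1, -1.2]
width: 0.0004
```

```bash
python3 -c "
from h import *
stat();wang(.242,'w5')"
```

```text
t 42.10 p [ 0.5187 -0.0943  0.1976] q [-0.286  0.039  1.437 -0.002  1.667  0.619] w 0.0004
ztool yaw -141.9 phi -53.0 rho 0.1251  r in tool yz [0.1251 0.0025]  F tool [ 1.18 -2.37  2.9 ]  F world [-3.75  0.08 -1.17]
hub [0.4387 0.0081] 121 index deg -122.0 n 660
```

View pics/w5.png

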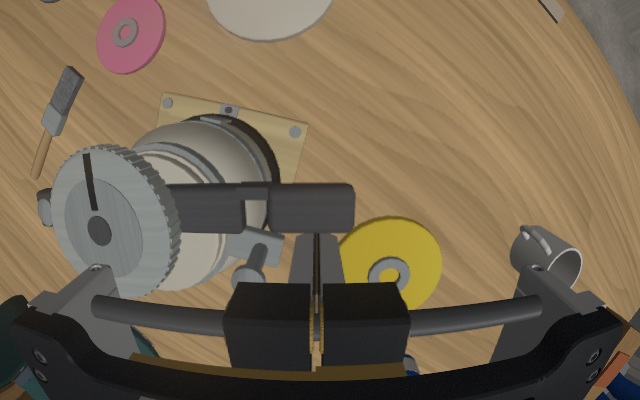

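The bar has left the latch stud: the slot is visible at (257,205), and the push force is about 4 N. Continuing the swing.

>>> {"name": "carry_out", "arguments": {"targets": [[1,0,0.12,-1.81,-5],[1,0,0.12,-1.81,-5],[1,0,0.12,-1.81,-5],[1,0,0.12,-1.81,-5],[1,0,0.12,-1.81,-5],[1,0,0.12,-1.81,-5],[1,0,0.12,-1.81,-5],[1,0,0.12,-1.81,-5],[1,0,0.12,-1.81,-5],[1,0,0.12,-1.81,-5],[1,0,0.12,-1.81,-5],[1,0,0.12,-1.81,-5],[1,0,0.12,-1.81,-5],[1,0,0.12,-1.81,-5],[1,0,0.12,-1.81,-5],[1,0,0,0,0]]}}

```text
time: 43.75
tool_pos: [0.6092, 0.1442, 0.1981]
ee_rot: [1.483, 1.568, 0.314]
wrist_force: [-0.4, -0.3, 0.9]
width: 0.0005
```

>>> {"name": "carry_out", "arguments": {"targets": [[1,0,0,0.7,0],[1,0,0,1.5,0],[1,0,0,2,0],[1,-3,0,0,0],[1,-3,0,0,0],[1,-3,0,0,0],[1,-3,0,0,0],[1,0,0,0,0]]}}

```text
time: 44.55
tool_pos: [0.627, 0.1018, 0.3228]
ee_rot: [1.222, 1.56, 0.049]
wrist_force: [0.5, 0.3, 0.9]
width: 0.0003
```

```bash
python3 -c "
from h import *
stat();wang(.242,'w6');a=snap('top','t6');b=snap('side','s6')
c=np.hstack([cv2.resize(a['image'][110:280,150:490],(400,200)),cv2.resize(b['image'][120:320,200:600],(400,200))])
w=cv2.resize(cv2.imread('pics/w6.png')[:,:,::-1],(640,400));c=np.vstack([c,np.pad(w,((0,0),(0,160),(0,0)))])
cv2.imwrite('pics/c6.png',c[:,:,::-1])"
```

```text
t 44.55 p [0.627  0.1018 0.3228] q [ 0.072  0.287  0.907 -0.     1.936 -0.325] w 0.0003
ztool yaw -67.2 phi 27.7 rho 0.2073  r in tool yz [ 0.2066 -0.0177]  F tool [-0.91  0.56 -0.06]  F world [0.48 0.27 0.91]
hub [0.4434 0.0056] 0 index deg nan n 0
```

View pics/c6.png

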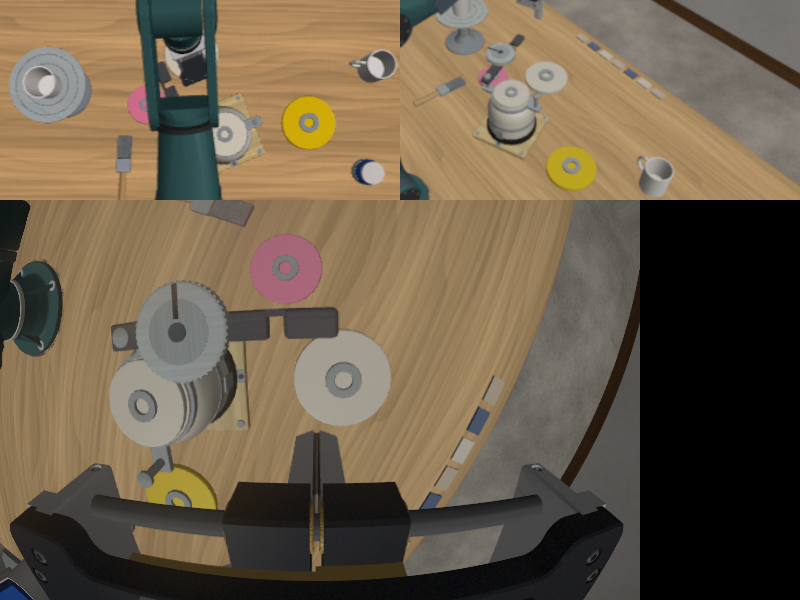

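The lid still lies on the jar, the bar and disc are swung off to the side, and the cup, mug, tub and brush appear in place. Next I'll measure the bar angle.

```bash
python3 -c "
from h import *
import pickle
s=robot.snapshot('wrist');K=np.array(s['camera_matrix']);P=np.array(s['pose'])
def f(u,v,z):
    x=(u-K[0,2])/K[0,0];y=(v-K[1,2])/K[1,1];t=np.hypot(x,y);k=np.sin(t)/t
    d=P[:3,:3]@np.array([x*k,-y*k,-np.cos(t)]);return (P[:3,3]+d*(z-P[2,3])/d[2])[:2]
pv=f(120,137,.2155);h=f(177,132,.242);te=f(338,122,.207);i=f(174,88,.242);lid=f(143,206,.187)
ang=lambda a,b:np.degrees(np.arctan2(*(b-a)[::-1]))
print(pv,h,te,'lid',lid,'bar yaw',ang(pv,te),ang(pv,h),'swing rad',np.radians(ang(pv,te)+67),'index rel bar',ang(h,i)-ang(pv,te))
a0=pickle.load(open('s0.pkl','rb'))[1]['image'].astype(int);b=cv2.imread('pics/s6.png')[:,:,::-1].astype(int)
D=abs(a0-b).max(-1)>60
for n,(u,v) in dict(mug=(455,295),tub=(377,352),brush=(240,211),pot=(261,122)).items():print(n,D[v-20:v+20,u-20:u+20].sum())
"
```

```text
[0.41291447 0.0869432 ] [0.48824702 0.11981261] [0.61659213 0.1774595 ] lid [0.44649919 0.01097535] bar yaw 23.96082119749989 23.57280586120432 swing rad 1.5875658202142242 index rel bar 91.09061103778507
mug 0
tub 0
brush 0
pot 619
```

```bash
python3 -c "
from h import *
a=cv2.imread('pics/top0.png').astype(int);b=cv2.imread('pics/t6.png').astype(int)
D=abs(a-b).max(-1)>40
for n,(u,v) in dict(mug=(470,166),tub=(463,256),brush=(255,255),pot=(186,181)).items():print(n,D[v-20:v+20,u-20:u+20].sum())
cv2.imwrite('pics/s6c.png',cv2.imread('pics/s6.png')[60:260,180:400])
stat()"
```

```text
mug 0
tub 0
brush 0
pot 0
t 44.75 p [0.6249 0.1028 0.3144] q [ 0.074  0.291  0.919 -0.     1.935 -0.325] w 0.0006
ztool yaw -67.1 phi 28.2 rho 0.2059  r in tool yz [ 0.205  -0.0191]  F tool [-0.02 -0.54 -1.16]  F world [-0.95  0.86  0.02]
```

View pics/s6c.png

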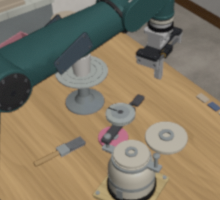

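The pot difference in the side view is only the arm passing in front of it. The top view shows no change at any bystander, and the robot is clear of everything, so I'll hand the job in.

```bash
python3 -c "
from h import *
print(robot.close_job())"
```

```text
the job is handed in; nothing more can be done
None
```

The mill jar is unclamped and the job was handed in at about 45 s of the allowed 72 s.

- **Hand disc:** I rolled it anticlockwise with the shut fingertips against the rim, in six arc strokes. The tracked index line added up to about 1080°, or three turns. It ended at about 24°, against 22–26° at the start. The bar was still latched when the rolling finished.
- **Clamp bar:** I pushed its tail round from behind without pinching it, with about 4 N measured early in the swing. The last measured swing was about 1.59 rad; bar and disc are clear of the lid from 1.3 rad.
- **Lid:** The last wrist and side views show it still lying on the jar.
- **Surroundings:** Comparing the first and last top views, nothing changed at the cup, mug, tub or brush. The side view did differ at the cup, but a look showed that was only the arm passing in front of it.
- **Forces:** Readings taken between moves stayed under about 11 N at the wrist. The arm was clear of everything at hand-in.

**Disagreements:** My first estimate of the disc centre was off by 2–3 mm. The fingertip therefore slipped at the start of some strokes. I corrected for this by checking the index line after each stroke.

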